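# Store melt samples in stack-nest totes

### The job

Store the hot-melt samples one to a tote in a single stack of three totes: leave the tote that already holds a sample dish where it stands as the bottom one, stack the two empty totes on it and give each of them one of the two dishes standing on the bench. Turn each tote end for end against the one below it (its two-boss end over the single-boss end), so that it stands level on the ledges instead of nesting down over the sample; every dish must lie flat on its tote's floor. Leave the other things on the bench as they are.

Things in the scene. Friction and masses are not known exactly. Their poses are not given: they have to be found in the camera images.
- tote_base_mid (a point): Blue stack-nest tote holding a dish: bottom of the stack, stays. Point: its middle, 24 mm above the underside; z up, x along its 182 mm length. Rim 48 mm high, floor 2.5 mm thick, 156 x 84 mm inside. Inside the short ends stand hollow bosses, 15 mm deep: ONE at the middle of the -x end, TWO at the +x end. Their tops are ledges: a like tote set on top with yaw differing by pi stands 40 mm higher, with 3 mm play.
- tote_b_mid (a point): Empty blue tote like tote_base (same size, axes, bosses and point), 140 g, to be stacked; may be middle or top. Upright grip tab at the middle of each long side: 44 mm along x, 8 mm thick in y, centred at y = +-55.5 mm, top 66 mm above the underside, 18 mm above the rim; pinch one tab from above to lift it. Stacked with the same facing as the one below it nests only 22 mm up: wrong.
- tote_c_mid (a point): The other empty blue tote like tote_base and tote_b, 140 g, to be stacked; may be middle or top. Upright grip tab at the middle of each long side: 44 mm along x, 8 mm thick in y, centred at y = +-55.5 mm, top 66 mm above the underside, 18 mm above the rim; pinch one tab from above to lift it. Stacked with the same facing as the one below it nests only 22 mm up: wrong.
- dish_base_mid (a point): Small clear round dish, 60 mm across and 12 mm high, with an amber drop of hot melt in it, 30 g. This point is its centre, 6 mm above its underside; z is up. It lies in the bottom tote from the start and stays there.
- dish_b_mid (a point): Small clear round dish, 60 mm across and 12 mm high, with an amber drop of hot melt in it, 30 g. This point is its centre, 6 mm above its underside; z is up. It stands on the bench.
- dish_c_mid (a point): Small clear round dish, 60 mm across and 12 mm high, with an amber drop of hot melt in it, 30 g. This point is its centre, 6 mm above its underside; z is up. It stands on the bench.
- weight_mid (a point): Bystander: round brass weight, 34 mm across, 23 mm high, standing on the bench; this point is its middle. Leave it.
- timer_mid (a point): Bystander: small grey-white bench timer, 70 x 59 x 33 mm; this point is its middle. Leave it.
Things that resemble listed ones, but are neither listed nor needed, are in the scene too. Leave any black, green or red look-alike of the part that bears dish_c_mid alone.

How it is judged:
By the outcome, as a careful person would: the job done as asked, in the order asked, and still so for the second after the job is handed in, with the robot touching nothing.
It also fails if it takes over 109 s, if anything falls off the work surface, if the arm or the gripper's body presses on something with over 40 N, if the wrist force passes 120 N, or if a joint passes its speed limit or range.

### The arm

A 6-joint arm with a two-finger parallel gripper is mounted at the origin on a cart in front of the work surface, level with it; the furniture and walls round the work are solid. World frame = base frame: x ahead of the robot, y to its left, z up, the work surface at z = 0. Lengths are in m, angles in rad, forces in N, time in s.
With the tool pointing down it reaches from about 0.35 to 0.85 m from the base axis. Payload 8.1 kg.
Tool frame: the origin (TCP) lies at the very end of the fingers, on their centre line; the grasp point (between the pads) lies 19 mm behind it; z points along the fingers, y is the line along which they close (so a half turn about z gives the same grasp; the last joint's range is limited). The gripper opens to 93 mm and grips with 3 to 60 N. Pads are 15 mm wide; open, the fingers measure 128 mm over their backs; the gripper's body (75 mm by 188 mm) begins 65 mm behind the grasp point.
Start: joints at [-1.382, 0.13, 1.488, -0, 1.523, -0.085], TCP at [0.162, -0.578, 0.219] pointing down, gripper open.
Joint ranges: [-2.96, 2.96], [-0.89, 2.26], [0.02, 2.5], [-1.34, 4.48], [0, 2.73], [-2.66, 2.66]. Speed limits (rad/s): [2.39, 2.39, 2.79, 3.14, 3.14, 3.14].

### API

Orientations are given as a 3x3 rotation matrix whose columns are the frame's x, y, z axes.
In Python, from plant import monitor, cams, ticket gives the robot as it stands.
- The arm moves only by the tool apply_moves, never from a script. Its argument "rows" is one flat list of numbers, 4 for each row, row after row: the shift along the tool's x, y, z in cm, then the turn about the tool's z in degrees. In form: [x, y, z, spin, x, y, z, spin, ...]. A call has 1 to 20 rows; each row is the pose to reach, as a shift and turn from the pose commanded when the call began, along the tool's axes at that moment; what a row does not reach only later rows make up. A row lasts 1/12 s, in which the tool goes at most 41.7 mm and 7.16 degrees, less where a joint would pass 70% of its speed; a pose out of reach is approached as far as the arm can. A call with a gripper value outside its range is refused whole. "jaw" is the opening, from -1 (shut) to 1 (fully open), set as the call begins (left out, the last holds). The fingers move at their own pace and stop on an object; "grip_force" is the grip in N (left out, the last holds). Time passes only in rows, so rows that repeat a pose let the fingers close. It gives the time, the measured TCP pose, the force, the opening and the grip force at its end, in the units of the state.
- monitor.observe(): the state, without advancing time (a new reading comes with each control period).
- cams.grab_frame(name): name is "scene" or "side" or "wrist"; returns a dict with "img" (384x512x3 uint8, red, green, blue), "depth" (384x512 float32, m along the optical axis (not along the pixel's ray), 0 where there is no reading), "fov_y" (degrees; the focal length in pixels is half the picture's height over the tangent of half this angle, whatever the lens; pixels are square), "cx", "cy" (the principal point, pixels), "distortion" ([k1, k2, p1, p2, k3] as OpenCV has them; the pictures are not rectified), "R" (3x3) and "t" (3): a world point X has camera coordinates R X + t; the wrist camera has in their place "tool_from_camera" (4x4, takes a point from camera to tool coordinates, whose origin is the TCP and whose axes are the flange's). Camera axes: x right, y down, z forward; pixel columns grow to the right and rows downward; lengths in m; the calibration is good to about 2 mm. A picture is of the moment at which its call begins: read the wrist's pose just before it.
- ticket.sign_off(): hands the job in; it is judged then, once.
The state is a dict: "t": time; "joints": joint angles; "joint_vel": joint speeds; "joint_efforts": joint torques, N m; "eef_pos": TCP position; "orientation": TCP orientation; "wrist_force": force on the tool from outside, world axes, zero at the start; "torque": the same for the moment, N m; "grip_width": finger opening in m; "grasp_force": force on a finger pad.
Only numpy, scipy, OpenCV 4.12 (cv2) and the standard library are available. Lean on these libraries where they do the work, as an engineer would, in place of code of your own. Each camera call takes 0.05 s, during which the arm holds its last target. There are 200 camera calls.

## Working session

There is one attempt and no reset: what is moved stays moved. The work goes in short steps, Python scripts to look and compute and a tool call to move; the robot and the scene stay as the last step left them, time stands still between calls to the robot, and variables do not carry over. Pictures are saved under pics/ and viewed, at most 17 in all, crops included, and the job is handed in when it is done.

Besides the shell and the picture viewer there is one more tool, called after "Request:" in YAML: its name, and indented under it one key for each argument. apply_moves: Moves the arm, as the interface text tells. Its arguments: {"type":"object","properties":{"rows":{"type":"array","items":{"type":"number"}},"jaw":{"type":"number"},"grip_force":{"type":"number"}},"required":["rows"]}

```bash
ls; mkdir -p pics; cat > h.py <<'E'
import numpy as np,cv2
from plant import monitor,cams,ticket
def grab(n):
    s=monitor.observe(); f=cams.grab_frame(n); f['s']=s
    h,w=f['img'].shape[:2]; fl=h/2/np.tan(np.radians(f['fov_y'])/2)
    f['K']=np.array([[fl,0,f['cx']],[0,fl,f['cy']],[0,0,1]]); f['D']=np.array(f['distortion'],float)
    if 'R' not in f or n=='wrist':
        T=np.array(f['tool_from_camera']); Rt=np.array(s['orientation']); p=np.array(s['eef_pos'])
        Rc=Rt@T[:3,:3]; c=Rt@T[:3,3]+p; f['R']=Rc.T; f['t']=-Rc.T@c
    f['R']=np.array(f['R']); f['t']=np.array(f['t']); return f
def rays(f,uv):
    q=cv2.undistortPoints(np.array(uv,float).reshape(-1,1,2),f['K'],f['D']).reshape(-1,2)
    return np.c_[q,np.ones(len(q))]
def onplane(f,uv,z):
    d=rays(f,uv)@f['R']; c=-f['R'].T@f['t']
    return c+d*((z-c[2])/d[:,2])[:,None]
def cloud(f):
    h,w=f['depth'].shape; u,v=np.meshgrid(np.arange(w),np.arange(h))
    r=rays(f,np.c_[u.ravel(),v.ravel()])*f['depth'].reshape(-1,1)
    return ((r-f['t'])@f['R']).reshape(h,w,3)
def save(f,n,crop=None,k=1):
    im=f['img'][...,::-1]
    if crop: x0,y0,x1,y1=crop; im=im[y0:y1,x0:x1]
    cv2.imwrite('pics/'+n,cv2.resize(im,None,fx=k,fy=k,interpolation=cv2.INTER_CUBIC))
def proj(f,X):
    return cv2.projectPoints(np.array(X,float).reshape(-1,1,3),cv2.Rodrigues(f['R'])[0],f['t'],f['K'],f['D'])[0].reshape(-1,2)
E
python3 - <<'E'
from h import *
for n in ['scene','side']:
    f=grab(n); save(f,n+'.png',k=1.5); print(n,-f['R'].T@f['t'],f['R'][2])
f=grab('wrist');print(f['tool_from_camera']);s=f['s'];print(s)
E
```

```text
pics
scene [0.09917337 0.56130323 0.79965847] [ 0.45412577 -0.55679913 -0.69551744]
side [ 0.24869579 -1.10367599  0.64558743] [ 0.26900473  0.84388039 -0.4642223 ]
[[-1.45927211e-03 -9.57176811e-01 -2.89500300e-01  8.09754765e-02]
 [ 9.99998880e-01 -1.49278251e-03 -1.05055744e-04  1.15433379e-04]
 [-3.31604062e-04 -2.89500129e-01  9.57177917e-01 -1.66409478e-01]
 [ 0.00000000e+00  0.00000000e+00  0.00000000e+00  1.00000000e+00]]
{'t': 0.1, 'joints': array([-1.38241296e+00,  1.31061026e-01,  1.48915930e+00, -4.91068090e-06,
        1.52298670e+00, -8.54343430e-02]), 'joint_vel': array([-0.00114038, -0.00090302, -0.00334292,  0.00224579,  0.00100239,
       -0.00075121]), 'joint_efforts': array([ 9.62062732e-04, -5.61340749e+01, -4.93095696e+01,  7.69318035e-02,
        2.91464163e-02, -8.72064311e-05]), 'eef_pos': array([ 0.16215087, -0.57715251,  0.21771313]), 'orientation': array([[ 9.62745528e-01,  2.70408864e-01, -3.07144043e-04],
       [ 2.70409006e-01, -9.62744233e-01,  1.58489511e-03],
       [ 1.32868530e-04, -1.60890519e-03, -9.99998697e-01]]), 'wrist_force': array([-0.39216664,  0.91707284, -0.01284992]), 'torque': array([0.00138605, 0.00227581, 0.04942984]), 'grasp_force': 0.0, 'grip_width': 0.09304633099682366}
```

View pics/scene.png

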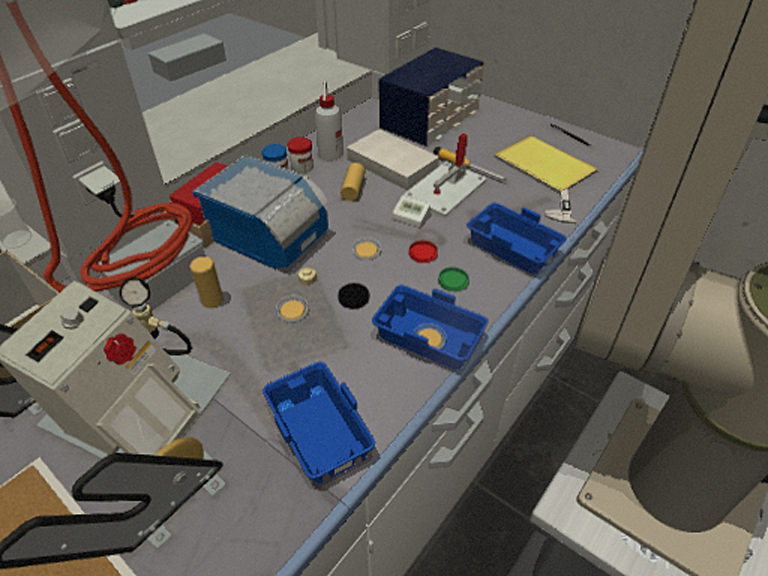

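View pics/side.png

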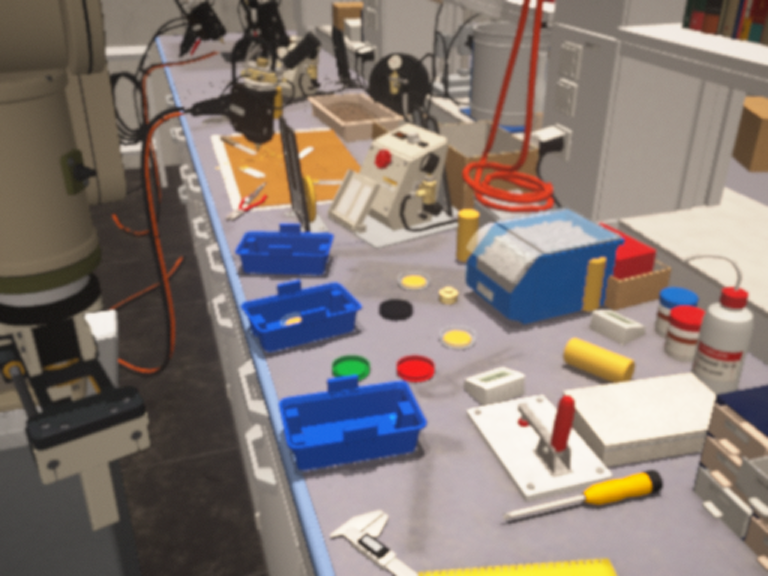

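The scene view (1.5x) shows three blue totes at (318,422), (430,325, holding an amber dish) and (515,237). The two amber clear dishes on the bench are at (292,308) and (366,250). The black (353,295), red (423,251) and green (453,279) discs are look-alikes and stay. The side view agrees. Next I measure the totes and dishes from depth.

```bash
cat > m.py <<'E'
from h import *
def totes(f,z0=0.036,z1=0.056):
    P=cloud(f); im=f['img'].astype(int); hsv=cv2.cvtColor(f['img'],cv2.COLOR_RGB2HSV)
    m=((hsv[...,0]>105)&(hsv[...,0]<128)&(hsv[...,1]>150)&(hsv[...,2]>50)&(f['depth']>0)).astype(np.uint8)
    n,l,st,c=cv2.connectedComponentsWithStats(m)
    for i in range(1,n):
        if st[i,4]<900: continue
        p=P[l==i]; 
        if np.percentile(p[:,2],95)>.3 or p[:,0].mean()>.75: continue
        r=p[(p[:,2]>z0)&(p[:,2]<z1)]
        b=cv2.minAreaRect((r[:,:2]*1000).astype(np.float32))
        print('blob',c[i].round(),st[i,4],'z',np.percentile(p[:,2],[1,50,99]).round(3),'rim',np.round(b[0],1),np.round(b[1],1),round(b[2],1))
        t=p[p[:,2]>0.057]
        if len(t)>5: 
            b=cv2.minAreaRect((t[:,:2]*1000).astype(np.float32)); print('   tab',len(t),np.round(b[0],1),np.round(b[1],1),round(b[2],1), t[:,2].max().round(4))
def dishes(f):
    hsv=cv2.cvtColor(f['img'],cv2.COLOR_RGB2HSV)
    m=((hsv[...,0]>10)&(hsv[...,0]<28)&(hsv[...,1]>90)&(hsv[...,2]>120)).astype(np.uint8)
    n,l,st,c=cv2.connectedComponentsWithStats(m)
    for i in range(1,n):
        if st[i,4]>60: print('amber',c[i].round(),st[i,2:],onplane(f,[c[i]],0.005)[0].round(4))
E
python3 - <<'E'
from m import *
for n in ['scene','side']:
    f=grab(n); print(n); totes(f); dishes(f)
    if n=='scene': save(f,'c1.png',(165,125,385,330),3.6)
E
```

```text
scene
blob [343. 157.] 1749 z [-0.002  0.026  0.064] rim [ 449.5 -320.6] [117.7 180.9] 87.4
   tab 88 [ 449.9 -321.2] [120.6  44.3] 87.4 0.0662
blob [284. 214.] 2107 z [-0.001  0.026  0.065] rim [447.9 -12.2] [180.9 114.7] 9.6
   tab 103 [448.7 -12.6] [ 41.9 117.2] 8.5 0.0676
blob [212. 280.] 3442 z [-0.002  0.004  0.065] rim [473.  250.9] [116. 182.] 69.5
   tab 129 [472.1 250.5] [118.2  42.3] 68.6 0.0686
amber [361. 107.] [ 68  37 715] [ 0.5513 -0.6615  0.005 ]
amber [235. 117.] [ 15  20 174] [ 0.8803 -0.3145  0.005 ]
amber [244. 166.] [ 15  11 117] [ 0.6844 -0.1249  0.005 ]
amber [134. 176.] [ 16  11 133] [0.9222 0.119  0.005 ]
amber [194. 206.] [ 16  13 158] [0.6861 0.093  0.005 ]
amber [288. 224.] [ 16  13 113] [ 0.4417 -0.0154  0.005 ]
amber [113. 297.] [22 12 80] [0.6324 0.4161 0.005 ]
amber [ 18. 334.] [  48   50 1188] [0.7239 0.6045 0.005 ]
amber [ 44. 379.] [ 81  13 643] [0.5912 0.6177 0.005 ]
side
blob [190. 167.] 1561 z [0.003 0.031 0.064] rim [474.4 245.6] [126.3 178.9] 67.1
   tab 68 [472.1 247.3] [122.1  41.4] 71.1 0.0657
blob [201. 209.] 2262 z [0.001 0.031 0.065] rim
[... 630 characters left out ...]
4 63] [1.0914 0.7859 0.005 ]
amber [336. 105.] [ 22  10 134] [1.1937 0.7414 0.005 ]
amber [284. 128.] [ 13  15 147] [0.8882 0.549  0.005 ]
amber [311. 149.] [ 16  54 515] [0.8976 0.3215 0.005 ]
amber [337. 123.] [24  8 84] [1.0941 0.532  0.005 ]
amber [395. 189.] [ 15  37 362] [ 1.0086 -0.0215  0.005 ]
amber [425. 192.] [ 41  28 661] [ 1.078  -0.0614  0.005 ]
amber [276. 187.] [ 16   9 116] [0.6893 0.0917 0.005 ]
amber [298. 197.] [12  9 87] [0.7294 0.0163 0.005 ]
amber [304. 225.] [ 19  11 160] [ 0.6871 -0.127   0.005 ]
amber [399. 240.] [ 47  30 839] [ 0.873  -0.2566  0.005 ]
amber [412. 325.] [ 47  22 646] [ 0.7375 -0.5163  0.005 ]
amber [351. 378.] [133  12 607] [ 0.5733 -0.5933  0.005 ]
```

View pics/c1.png

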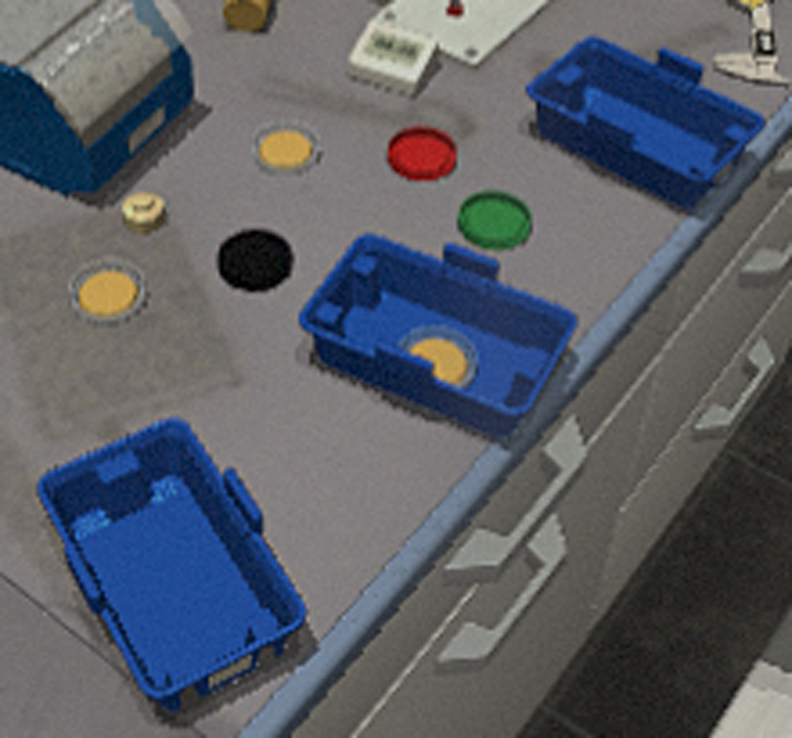

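Poses so far, in mm:
- **Base:** about (450,-14), yaw +8.5°. Its two bosses are at the far end (crop 365,266 and 332,312).
- **Tote A:** about (451,-323), yaw 176.5°, with its single boss at the far end (570,78).
- **Tote B:** about (473,249), yaw 160°, with its single boss at the far end (118,467).
- **Amber dishes:** (686,92) and (686,-126).

Bosses on A and B still need a close look, so I'm moving the wrist over A first.

```bash
cat > go.py <<'E'
from h import *
import sys
def rel(x,y,z,th):
    s=monitor.observe(); R=np.array(s['orientation']); p=np.array(s['eef_pos'])
    d=R.T@(np.array([x,y,z])-p); t0=np.degrees(np.arctan2(R[1,0],R[0,0]))
    q=np.degrees(s['joints']); sp=-(th-t0)
    sp=(sp+180)%360-180
    print('t',round(s['t'],2),'pos',p.round(4),'th',t0.round(2),'-> cm',(d*100).round(2),'spin',round(sp,2),'rows~',int(np.ceil(max(np.linalg.norm(d)/.0417,abs(sp)/7.16))))
if __name__=='__main__': rel(*map(float,sys.argv[1:5]))
E
python3 go.py .48 -.30 .25 -3.5
```

```text
t 0.25 pos [ 0.1622 -0.5774  0.2181] th 15.69 -> cm [ 38.1  -18.11  -3.17] spin 19.19 rows~ 11
```

Request:
apply_moves:
  rows: [38.1, -18.1, -3.2, 19.2, 38.1, -18.1, -3.2, 19.2, 38.1, -18.1, -3.2, 19.2, 38.1, -18.1, -3.2, 19.2, 38.1, -18.1, -3.2, 19.2, 38.1, -18.1, -3.2, 19.2, 38.1, -18.1, -3.2, 19.2, 38.1, -18.1, -3.2, 19.2, 38.1, -18.1, -3.2, 19.2, 38.1, -18.1, -3.2, 19.2, 38.1, -18.1, -3.2, 19.2, 38.1, -18.1, -3.2, 19.2, 38.1, -18.1, -3.2, 19.2, 38.1, -18.1, -3.2, 19.2, 38.1, -18.1, -3.2, 19.2]

```text
t: 1.5
eef_pos: [0.4789, -0.3016, 0.2504]
orientation: [[0.998, -0.063, -0.001], [-0.063, -0.998, 0.0], [-0.001, 0.0, -1.0]]
wrist_force: [-0.4, 0.5, -0.2]
grip_width: 0.0934
grasp_force: 0.0
```

```bash
python3 - <<'E'
from m import *
f=grab('wrist'); save(f,'w1.png',k=1.5); print(f['fov_y'],f['s']['eef_pos'],f['s']['wrist_force']); totes(f)
E
python3 go.py .48 .0 .25 8.5
```

```text
69.79611022827947 [ 0.47891005 -0.3015988   0.2503669 ] [-0.41621126  0.50653781 -0.15955606]
blob [276. 190.] 9573 z [0.001 0.004 0.066] rim [ 451.7 -323.6] [109.5 180.4] 86.5
   tab 338 [ 452. -324.] [116.   42.5] 87.2 0.0678
blob [ 59. 204.] 7477 z [0.001 0.032 0.067] rim [451.  -15.4] [182.1 114.7] 8.6
   tab 483 [ 468.7 -104.7] [ 46.9 303.5] 11.3 0.3419
t 1.55 pos [ 0.479  -0.3016  0.2504] th -3.64 -> cm [ -1.81 -30.11   0.04] spin -12.14 rows~ 8
```

View pics/w1.png

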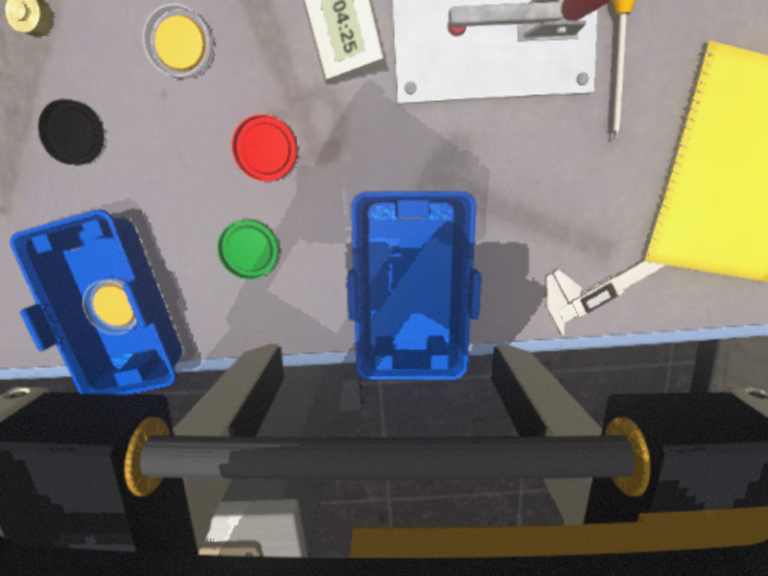

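The wrist view confirms the bosses. Tote A has one at the far end (412,208) and two near (383,358 and 440,358). The base has two at the far end (40,242 and 92,230) and one near (130,378). Next I look straight down on the base.

Request:
apply_moves:
  rows: [-1.8, -28.6, 0, -12, -1.8, -28.6, 0, -12, -1.8, -28.6, 0, -12, -1.8, -28.6, 0, -12, -1.8, -28.6, 0, -12, -1.8, -28.6, 0, -12, -1.8, -28.6, 0, -12, -1.8, -28.6, 0, -12, -1.8, -28.6, 0, -12, -1.8, -28.6, 0, -12, -1.8, -28.6, 0, -12]

```text
t: 2.47
eef_pos: [0.4796, -0.0155, 0.2506]
orientation: [[0.989, 0.146, -0.0], [0.146, -0.989, -0.0], [-0.0, 0.0, -1.0]]
wrist_force: [-0.1, -0.5, 0.5]
grip_width: 0.0932
grasp_force: 0.0
```

```bash
python3 - <<'E'
from m import *
f=grab('wrist'); print(f['s']['eef_pos']); totes(f); dishes(f)
E
python3 go.py .455 -.2686 .12 -3; python3 go.py .455 -.2686 .052 -3
```

```text
[ 0.47962984 -0.01545094  0.25058151]
blob [ 67. 148.] 10424 z [0.001 0.021 0.066] rim [473.7 248.1] [115.1 183.8] 68.8
   tab 509 [474.9 249.3] [118.1  43.5] 69.0 0.068
blob [256. 194.] 7193 z [0.001 0.007 0.067] rim [449.9 -13.2] [181.7 109.6] 9.0
   tab 280 [451.5 -13.1] [ 41.2 115.9] 9.1 0.068
blob [462. 216.] 6961 z [0.001 0.023 0.068] rim [ 458.5 -321.5] [115.9 166.5] 87.3
   tab 552 [ 471.3 -217.2] [333.2  56.3] 79.3 0.3415
amber [202.  15.] [ 36  25 133] [0.6769 0.088  0.005 ]
amber [355.  37.] [ 34  37 182] [ 0.681  -0.1201  0.005 ]
amber [249. 191.] [ 29  29 639] [ 0.4449 -0.0065  0.005 ]
amber [427. 308.] [ 14  49 301] [ 0.2711 -0.3615  0.005 ]
amber [ 87. 310.] [ 10  43 178] [0.1755 0.2603 0.005 ]
amber [481. 346.] [ 23  16 102] [ 0.1916 -0.5112  0.005 ]
amber [440. 350.] [ 24  22 159] [ 0.1757 -0.4244  0.005 ]
amber [270. 352.] [69  1 69] [ 0.1325 -0.0898  0.005 ]
t 2.52 pos [ 0.4797 -0.0155  0.2506] th 8.34 -> cm [-6.11 24.68 13.07] spin 11.34 rows~ 7
t 2.52 pos [ 0.4797 -0.0155  0.2506] th 8.34 -> cm [-6.11 24.68 19.87] spin 11.34 rows~ 8
```

Request:
apply_moves:
  rows: [-6.1, 24.7, 13, 11.3, -6.1, 24.7, 13, 11.3, -6.1, 24.7, 13, 11.3, -6.1, 24.7, 13, 11.3, -6.1, 24.7, 13, 11.3, -6.1, 24.7, 13, 11.3, -6.1, 24.7, 13, 11.3, -6.1, 24.7, 13, 11.3, -6.1, 24.7, 13, 11.3, -6.1, 24.7, 13, 11.3, -6.1, 24.7, 13, 11.3]
  jaw: -0.4
  grip_force: 40

```text
t: 3.43
eef_pos: [0.4562, -0.2671, 0.1215]
orientation: [[0.999, -0.049, 0.001], [-0.049, -0.999, -0.0], [0.001, 0.0, -1.0]]
wrist_force: [0.1, -1.1, 0.1]
grip_width: 0.0285
grasp_force: 0.0
```

```bash
python3 - <<'E'
from m import *
f=grab('wrist'); save(f,'w2.png',k=1.2); print(f['s']['eef_pos'],f['s']['grip_width']); totes(f)
E
python3 go.py .455 -.2686 .0515 -3
```

```text
[ 0.456171   -0.2671135   0.12147099] 0.02854365355075146
blob [319. 185.] 17850 z [0.002 0.005 0.067] rim [ 452.  -323.1] [110.4 180.5] 86.7
   tab 461 [ 467.1 -276.7] [26.  67.4] 61.2 0.219
blob [ 39. 214.] 7131 z [0.002 0.024 0.067] rim [458.8 -45.6] [175.4  57.5] 5.1
   tab 587 [ 483.5 -135.4] [ 42.7 154.3] 19.9 0.2191
t 3.48 pos [ 0.4564 -0.2668  0.1216] th -2.78 -> cm [-0.14  0.18  7.01] spin 0.22 rows~ 2
```

View pics/w2.png

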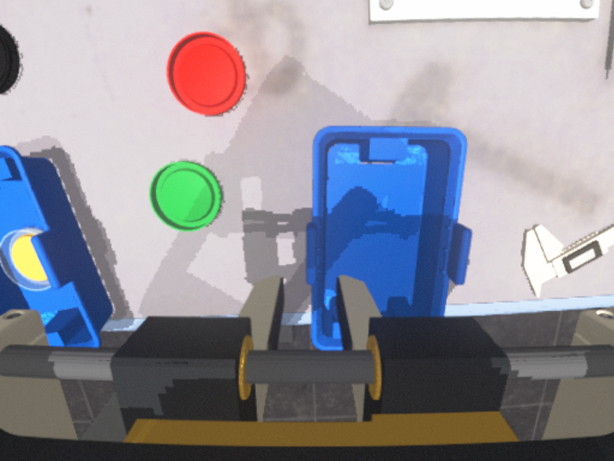

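The fingers (px 270 and 350) straddle the tab at (311,250). I descend and pinch.

Request:
apply_moves:
  rows: [-0.1, 0.2, 4, 0.2, -0.1, 0.2, 7, 0.2, -0.1, 0.2, 7, 0.2, -0.1, 0.2, 7, 0.2, -0.1, 0.2, 7, 0.2]

```text
t: 3.9
eef_pos: [0.4559, -0.2691, 0.0527]
orientation: [[0.999, -0.052, 0.002], [-0.052, -0.999, -0.001], [0.002, 0.001, -1.0]]
wrist_force: [0.1, -0.5, 0.8]
grip_width: 0.0276
grasp_force: 0.0
```

Request:
apply_moves:
  rows: [0, 0, 0, 0, 0, 0, 0, 0, 0, 0, 0, 0, 0, 0, 0, 0, 0, 0, 0, 0]
  jaw: -1
  grip_force: 45

```text
t: 4.32
eef_pos: [0.4556, -0.2695, 0.052]
orientation: [[0.999, -0.053, 0.002], [-0.053, -0.999, -0.001], [0.002, 0.001, -1.0]]
wrist_force: [-1.0, 1.7, 6.7]
grip_width: 0.0076
grasp_force: 45.0
```

Request:
apply_moves:
  rows: [0, 0, -1, 0, 0, 0, -3, 0, 0, 0, -6, 0, 0, 0, -9, 0, 0, 0, -9, 0, 0, 0, -9, 0]

```text
t: 4.82
eef_pos: [0.456, -0.2701, 0.1433]
orientation: [[0.999, -0.053, 0.004], [-0.053, -0.999, -0.003], [0.004, 0.003, -1.0]]
wrist_force: [-0.0, 0.1, -2.4]
grip_width: 0.0075
grasp_force: 45.0
```

```bash
python3 - <<'E'
from m import *
f=grab('wrist'); save(f,'w3.png',k=1.2)
f=grab('side'); s=f['s'];print(s['eef_pos'],s['grip_width'],s['wrist_force'],s['torque']); save(f,'s3.png',(130,80,350,330),2)
P=cloud(f); im=cv2.cvtColor(f['img'],cv2.COLOR_RGB2HSV)
m=(im[...,0]>105)&(im[...,0]<128)&(im[...,1]>150)&(im[...,2]>50)
p=P[m]; p=p[(p[:,1]<-.22)&(p[:,1]>-.43)&(p[:,0]<.6)&(p[:,0]>.3)]
for y in np.arange(-.42,-.22,.02):
    q=p[(abs(p[:,1]-y)<.01)]
    if len(q)>5: print(y.round(2),len(q),np.percentile(q[:,2],[1,99]).round(4))
E
```

```text
[ 0.45486598 -0.26925029  0.1411895 ] 0.007935014425053382 [-1.06428167  0.77414337 -1.6008064 ] [0.09307907 0.04867722 0.00808005]
-0.38 1093 [0.0929 0.1542]
-0.36 678 [0.0902 0.1369]
-0.34 194 [0.107  0.1372]
-0.32 128 [0.0903 0.138 ]
-0.3 397 [0.089 0.137]
-0.28 1800 [0.0898 0.1494]
-0.26 56 [0.1315 0.1888]
```

View pics/s3.png

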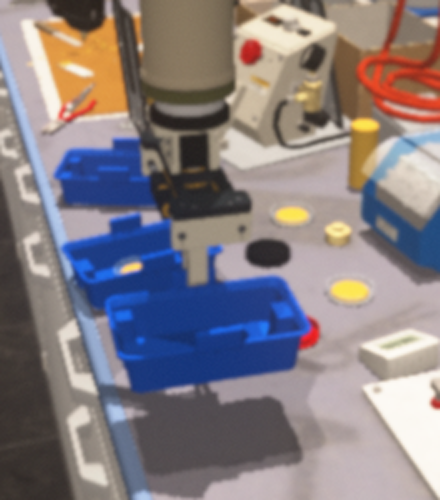

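The tote hangs level in the grip. Now I measure its in-hand offset with the wrist camera and compute the place pose.

```bash
cat > hand.py <<'E'
from m import *
def hand(f,zu):
    "tote held, underside at zu: rim outline in tool frame"
    P=cloud(f); s=f['s']; R=np.array(s['orientation']); p=np.array(s['eef_pos'])
    hsv=cv2.cvtColor(f['img'],cv2.COLOR_RGB2HSV)
    m=(hsv[...,0]>105)&(hsv[...,0]<128)&(hsv[...,1]>130)&(abs(P[...,2]-zu-.046)<.006)
    q=(P[m]-p)@R; q=q[(q[:,1]<.13)&(q[:,1]>-.02)&(abs(q[:,0])<.12)]
    b=cv2.minAreaRect((q[:,:2]*1000).astype(np.float32)); print('rim in tool',np.round(b[0],1),np.round(b[1],1),round(b[2],1))
    print('far end x',np.percentile(q[:,0],99.5),'ymax',np.percentile(q[:,1],99.5))
E
python3 - <<'E'
from hand import *
f=grab('wrist'); print(f['s']['eef_pos']); hand(f,f['s']['eef_pos'][2]-.052)
E
python3 go.py .4425 .0414 .22 9; 
```

```text
[ 0.45406156 -0.26869493  0.13978451]
rim in tool [-0.5 54.2] [180.5 112.3] 0.4
far end x 0.08952808985404252 ymax 0.10962317012275472
t 4.97 pos [ 0.4537 -0.2684  0.139 ] th -3.01 -> cm [ -2.77 -30.89  -8.04] spin -12.01 rows~ 8
```

Request:
apply_moves:
  rows: [0, 0, -4, 0, -1, -6, -6, -3, -2.8, -12, -6, -6, -2.8, -18, -6, -9, -2.8, -24, -6, -12, -2.8, -28, -6, -12, -2.8, -30.9, -6, -12, -2.8, -30.9, -6, -12, -2.8, -30.9, -6, -12, -2.8, -30.9, -6, -12, -2.8, -30.9, -6, -12, -2.8, -30.9, -6, -12]

```text
t: 5.97
eef_pos: [0.4422, 0.0407, 0.1993]
orientation: [[0.988, 0.157, -0.002], [0.157, -0.988, -0.0], [-0.002, 0.0, -1.0]]
wrist_force: [0.8, -0.1, -2.0]
grip_width: 0.0076
grasp_force: 45.0
```

```bash
python3 - <<'E'
from hand import *
f=grab('wrist'); print(f['s']['eef_pos'],f['s']['wrist_force']); hand(f,f['s']['eef_pos'][2]-.052)
E
python3 go.py .4425 .0414 .105 9;python3 go.py .4425 .0414 .092 9 
```

```text
[0.44224797 0.04065659 0.1993415 ] [ 0.77902552 -0.09775113 -1.98756798]
rim in tool [-0.6 54.2] [180.4 113.5] 0.2
far end x 0.08945269408266998 ymax 0.10960944133043135
t 6.02 pos [0.4425 0.0402 0.1996] th 8.95 -> cm [ 0.04 -0.12  9.46] spin -0.05 rows~ 3
t 6.02 pos [0.4425 0.0402 0.1996] th 8.95 -> cm [ 0.04 -0.12 10.76] spin -0.05 rows~ 3
```

Request:
apply_moves:
  rows: [0, -0.1, 3, 0, 0, -0.1, 6, 0, 0, -0.1, 8, 0, 0, -0.1, 9, 0, 0, -0.1, 9.5, 0, 0, -0.1, 9.9, 0, 0, -0.1, 10.3, 0, 0, -0.1, 10.3, 0, 0, -0.1, 10.3, 0]

```text
t: 6.77
eef_pos: [0.4435, 0.0419, 0.0985]
orientation: [[0.988, 0.156, 0.001], [0.156, -0.988, -0.0], [0.001, 0.0, -1.0]]
wrist_force: [-0.2, -0.0, -0.9]
grip_width: 0.0072
grasp_force: 45.0
```

Request:
apply_moves:
  rows: [0, 0, 0.2, 0, 0, 0, 0.4, 0, 0, 0, 0.5, 0, 0, 0, 0.6, 0, 0, 0, 0.6, 0, 0, 0, 0.6, 0]

```text
t: 7.27
eef_pos: [0.443, 0.0422, 0.092]
orientation: [[0.988, 0.156, 0.0], [0.156, -0.988, 0.0], [0.0, -0.0, -1.0]]
wrist_force: [-1.5, 1.6, 2.9]
grip_width: 0.0078
grasp_force: 45.0
```

```bash
python3 - <<'E'
from m import *
f=grab('side'); print(f['s']['eef_pos'],f['s']['wrist_force'],f['s']['torque']); save(f,'s4.png',(130,130,290,250),4)
f=grab('wrist'); totes(f,.08,.094)
E
```

```text
[0.44296947 0.04218046 0.0920024 ] [-1.49329566  1.5593591   2.89356508] [0.28616883 0.31751968 0.04781013]
blob [ 45. 134.] 8493 z [0.002 0.025 0.066] rim [0. 0.] [0. 0.] 0.0
   tab 598 [455.4 197.7] [ 8.3 44. ] 68.9 0.0683
blob [349. 189.] 27773 z [0.042 0.056 0.107] rim [473.7  -8.2] [135.2 112.6] 8.0
   tab 13756 [468.7  -9.7] [145.2 117.4] 8.2 0.1907
```

View pics/s4.png

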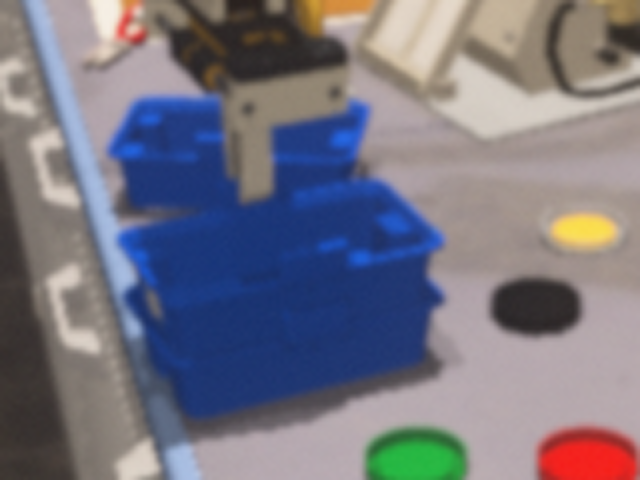

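The contact force appeared at TCP z = 0.092, exactly 40 mm above the pick height, and the side crop shows both rims parallel and level. So it is seated. I release and rise, then check for obstacles round the dishes.

Request:
apply_moves:
  rows: [0, 0, 0, 0, 0, 0, 0, 0, 0, 0, 0, 0, 0, 0, -2, 0, 0, 0, -6, 0, 0, 0, -10, 0, 0, 0, -14, 0, 0, 0, -14, 0]
  jaw: -0.3

```text
t: 8.03
eef_pos: [0.4468, 0.0418, 0.2407]
orientation: [[0.988, 0.156, 0.013], [0.156, -0.988, -0.0], [0.013, 0.003, -1.0]]
wrist_force: [0.5, 0.2, 0.9]
grip_width: 0.0327
grasp_force: 0.0
```

```bash
python3 - <<'E'
from m import *
f=grab('wrist'); print(f['s']['eef_pos'],f['s']['wrist_force']);totes(f,.08,.094)
g=np.zeros((20,28))-1
for n in ['scene','side','wrist']:
    p=cloud(grab(n))
    p=p[(p[...,0]>.56)&(p[...,0]<.96)&(p[...,1]>-.28)&(p[...,1]<.28)&(p[...,2]<.25)]
    i=((p[:,0]-.56)/.02).astype(int); j=((p[:,1]+.28)/.02).astype(int)
    np.maximum.at(g,(i,j),p[:,2]*1000)
print('cols y from -.28 step .02');
for i,r in enumerate(g): print(round(.56+.02*i,2),' '.join('%3d'%v for v in r))
E
```

```text
[0.44682879 0.04175844 0.24068514] [0.50243865 0.23027551 0.90913583]
blob [ 94. 130.] 6599 z [0.002 0.039 0.067] rim [0. 0.] [0. 0.] 0.0
   tab 448 [475.9 248.8] [118.7  42.8] 68.2 0.0681
blob [303. 183.] 11768 z [0.041 0.045 0.106] rim [450.  -12.2] [181.2 110.5] 9.5
   tab 5037 [450.  -12.4] [180.8 115.7] 9.2 0.251
cols y from -.28 step .02
0.56   2   4  10  14  13  13   3   2   2   2   2   3   2   2   3   2   4   3   2   3   2   2   2   2  49  50  51  50
0.58   2   2  13  13   9  14   8   3   2   2   3   3  13  13  14   2   3   3   2   2   4   2   2   2   3   2   2   3
0.6   2   2  12  13  13  13   2   2   3   2   2   3  15   9  13  14   3   2   2   2   2   3   3   2   2   2   2   2
0.62   2   2   2   2   2   2   2   3   3   2   2   4  13   9  12  13   2   2   3   2   3   3   3   2   2   3   2   3
0.64  26  21   3   2   3   2   3  13  13   3   4   3  14  14  13   3   2  12  13   2   3   2   3   2   2   2   2   2
0.66  26  20   2   3   2   4  14  13  13  14   2   2   2   2   2   2   3  12  11  13   9   3   2   1   2   1   2   7
0.68  29  22   2   2   2   2  14   9  11  15   4   3 
[... 881 characters left out ...]
0.84  43  43  32   0   1   2   1   4 134 133 132 132 133 132 132 133 134   1   1   1   2  98  98 125 135 136 135 134
0.86  41  -1   0  -1   2   1   1   2 135 133 132 132 132 132 131 133 134   1   2   2   0 134 140 138 138 135 137 137
0.88   1   0   0   1   2   2   2   1 135 132 134 132 132 132 132 132 135   0   2  79 137 141 140 138 137 136 134 102
0.9   0   2   1   3   2  28  28   2 134 132 132 132 132 133 133 132 133   0   1 139 142 140  87  86  -1 132 132 130
0.92   3   3  27  34  34  33  34   3 134 134 132 132 133 132 132 132 136   1   0 141 143  87  86  -1  88  87  86 128
0.94   3   3  32  33  32  30  28   1 135 133 133 133 132 134 132 133 134  46  32 142 140  88  86 248 249 174 160 152
```

The middle tote is at (450,-12), yaw 9.3°, with rim and floor at the stacked height. The bin at x ≥ 0.76, y -0.14 to 0.06 limits D2, but D1 at (0.687,0.092) is clear. I go to D1 with θ = 99°.

```bash
python3 go.py .687 .092 .14 99
```

```text
t 8.23 pos [0.4424 0.0419 0.2305] th 8.98 -> cm [24.96 -1.13  9.01] spin -90.02 rows~ 13
```

Request:
apply_moves:
  rows: [12, -1.1, 2, -35, 25, -1.1, 4, -90, 25, -1.1, 4, -90, 25, -1.1, 4, -90, 25, -1.1, 6, -90, 25, -1.1, 9, -90, 25, -1.1, 9, -90, 25, -1.1, 9, -90, 25, -1.1, 9, -90, 25, -1.1, 9, -90, 25, -1.1, 9, -90, 25, -1.1, 9, -90, 25, -1.1, 9, -90, 25, -1.1, 9, -90, 25, -1.1, 9, -90, 25, -1.1, 9, -90, 25, -1.1, 9, -90, 25, -1.1, 9, -90]
  jaw: 0.8
  grip_force: 8

```text
t: 9.73
eef_pos: [0.6878, 0.0919, 0.1413]
orientation: [[-0.155, 0.988, -0.001], [0.988, 0.155, -0.0], [0.0, -0.001, -1.0]]
wrist_force: [-0.4, -0.4, -0.7]
grip_width: 0.0838
grasp_force: 0.0
```

```bash
cat > dish.py <<'E'
from m import *
def ring(f,near):
    P=cloud(f); h=P[...,2]
    m=(h>.008)&(h<.02)&(np.hypot(P[...,0]-near[0],P[...,1]-near[1])<.045)
    p=P[m]; c,r=cv2.minEnclosingCircle((p[:,:2]*1000).astype(np.float32)); print('dish ring',len(p),np.round(c,1),round(r,1),np.percentile(p[:,2],95).round(4))
E
python3 - <<'E'
from dish import *
f=grab('wrist'); print(f['s']['eef_pos']); save(f,'w5.png',k=1.2)
ring(f,(.687,.092)); dishes(f)
ring(grab('scene'),(.687,.092))
E
```

```text
[0.68784449 0.09186117 0.14126773]
dish ring 343 [689.   92.7] 30.3 0.0133
amber [431. 146.] [ 101   56 4236] [0.8713 0.17   0.005 ]
amber [259. 187.] [  41   40 1288] [0.689 0.094 0.005]
amber [505. 244.] [ 20  22 158] [1.0109 0.0678 0.005 ]
amber [277. 247.] [ 25  16 104] [0.7217 0.0219 0.005 ]
amber [103. 310.] [  9  44 147] [ 0.5065 -0.108   0.005 ]
amber [413. 314.] [ 11  39 146] [ 0.9231 -0.0495  0.005 ]
amber [233. 338.] [ 34  28 753] [ 0.6874 -0.1253  0.005 ]
dish ring 62 [688.8  91.2] 31.1 0.0134
```

View pics/w5.png

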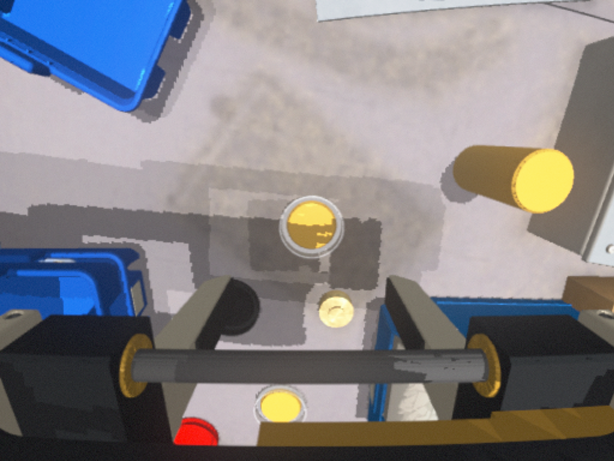

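The dish at (311,226) is clear with an amber drop, ring radius 30.3 mm, top at 13 mm, centred at (689,93): this is a dish to store. The black, red and gold neighbours are clear of the fingers. I descend.

```bash
python3 go.py .689 .0925 .004 99
```

```text
t 9.83 pos [0.688  0.0919 0.1416] th 98.95 -> cm [ 0.04  0.1  13.76] spin -0.05 rows~ 4
```

Request:
apply_moves:
  rows: [0, 0.1, 4, 0, 0, 0.1, 8, 0, 0, 0.1, 11, 0, 0, 0.1, 13, 0, 0, 0.1, 13.7, 0, 0, 0.1, 13.7, 0, 0, 0.1, 13.7, 0]

```text
t: 10.42
eef_pos: [0.6894, 0.0921, 0.0052]
orientation: [[-0.156, 0.988, 0.0], [0.988, 0.156, 0.0], [-0.0, 0.0, -1.0]]
wrist_force: [0.5, 0.0, 0.6]
grip_width: 0.0832
grasp_force: 0.0
```

Request:
apply_moves:
  rows: [0, 0, 0, 0, 0, 0, 0, 0, 0, 0, 0, 0, 0, 0, 0, 0, 0, 0, 0, 0, 0, 0, 0, 0]
  jaw: -1
  grip_force: 10

```text
t: 10.92
eef_pos: [0.6895, 0.0921, 0.0053]
orientation: [[-0.156, 0.988, 0.001], [0.988, 0.156, 0.0], [-0.0, 0.001, -1.0]]
wrist_force: [-0.1, -0.9, 3.5]
grip_width: 0.0587
grasp_force: 10.0
```

Request:
apply_moves:
  rows: [0, 0, -1, 0, 0, 0, -3, 0, 0, 0, -6, 0, 0, 0, -10, 0, 0, 0, -14, 0, 0, 0, -18, 0, 0, 0, -18, 0, 0, 0, -18, 0]

```text
t: 11.58
eef_pos: [0.6915, 0.0922, 0.1903]
orientation: [[-0.156, 0.988, 0.008], [0.988, 0.156, 0.0], [-0.001, 0.008, -1.0]]
wrist_force: [-0.1, -0.7, -1.8]
grip_width: 0.0589
grasp_force: 10.0
```

```bash
python3 - <<'E'
from dish import *
f=grab('wrist'); print(f['s']['eef_pos'],f['s']['grip_width'],f['s']['grasp_force']); save(f,'w6.png',k=1.2)
E
python3 go.py .4505 -.012 .16 99.3
```

```text
[0.6914746  0.0922376  0.19030056] 0.0589192332982698 9.968389332134393
t 11.63 pos [0.6898 0.0921 0.1868] th 98.99 -> cm [ -6.54 -25.27   2.6 ] spin -0.31 rows~ 7
```

View pics/w6.png

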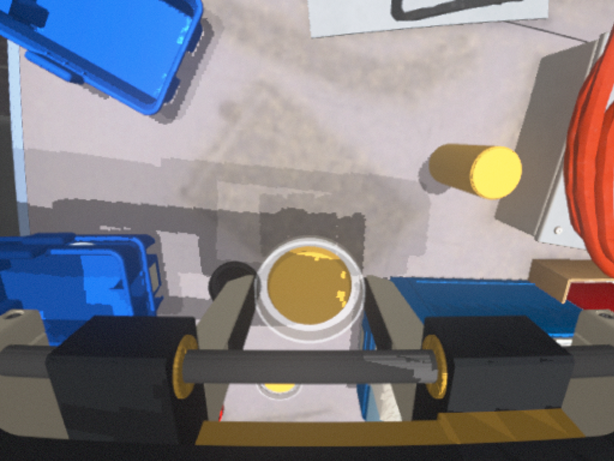

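The dish is held flat between the fingers at (310,285). I carry it over the middle tote.

Request:
apply_moves:
  rows: [-1, -4, 0.5, 0, -2, -8, 1, 0, -3, -12, 1, 0, -4, -16, 1, 0, -5, -20, 1, 0, -6, -23, 1, 0, -6.5, -25.3, 1.5, 0, -6.5, -25.3, 2, -0.3, -6.5, -25.3, 2.6, -0.3, -6.5, -25.3, 2.6, -0.3, -6.5, -25.3, 2.6, -0.3, -6.5, -25.3, 2.6, -0.3]

```text
t: 12.63
eef_pos: [0.4497, -0.0113, 0.1583]
orientation: [[-0.162, 0.987, -0.001], [0.987, 0.162, 0.0], [0.0, -0.001, -1.0]]
wrist_force: [0.8, 0.0, -0.2]
grip_width: 0.0591
grasp_force: 10.0
```

```bash
python3 go.py .4505 -.012 .055 99.3; python3 go.py .4505 -.012 .049 99.3
```

```text
t 12.63 pos [ 0.4497 -0.0113  0.1583] th 99.32 -> cm [-0.09  0.07 10.33] spin 0.02 rows~ 3
t 12.63 pos [ 0.4497 -0.0113  0.1583] th 99.32 -> cm [-0.09  0.07 10.93] spin 0.02 rows~ 3
```

Request:
apply_moves:
  rows: [0, 0, 3, 0, 0, 0, 6, 0, 0, 0, 8.5, 0, 0, 0, 9.8, 0, 0, 0, 10.4, 0, 0, 0, 10.4, 0, 0, 0, 10.4, 0, 0, 0, 10.4, 0]

```text
t: 13.3
eef_pos: [0.4507, -0.0117, 0.0561]
orientation: [[-0.162, 0.987, 0.002], [0.987, 0.162, -0.0], [-0.001, 0.002, -1.0]]
wrist_force: [0.7, -0.3, -0.3]
grip_width: 0.0588
grasp_force: 10.0
```

Request:
apply_moves:
  rows: [0, 0, 0.2, 0, 0, 0, 0.4, 0, 0, 0, 0.5, 0, 0, 0, 0.6, 0, 0, 0, 0.6, 0, 0, 0, 0.6, 0]

```text
t: 13.8
eef_pos: [0.4492, -0.0117, 0.0486]
orientation: [[-0.161, 0.987, -0.0], [0.987, 0.161, 0.0], [0.0, -0.0, -1.0]]
wrist_force: [0.8, -0.4, 0.6]
grip_width: 0.0587
grasp_force: 10.0
```

Request:
apply_moves:
  rows: [0, 0, 0.05, 0, 0, 0, 0.05, 0, 0, 0, 0.05, 0, 0, 0, 0, 0, 0, 0, -2, 0, 0, 0, -5, 0, 0, 0, -9, 0, 0, 0, -13, 0, 0, 0, -17, 0, 0, 0, -17, 0, 0, 0, -17, 0]
  jaw: 0.5

```text
t: 14.72
eef_pos: [0.4513, -0.0119, 0.222]
orientation: [[-0.161, 0.987, 0.006], [0.987, 0.161, -0.001], [-0.002, 0.006, -1.0]]
wrist_force: [-0.1, 0.4, -1.4]
grip_width: 0.0699
grasp_force: 0.0
```

```bash
python3 - <<'E'
from m import *
f=grab('wrist'); s=f['s'];print(s['eef_pos'],s['wrist_force'],s['grip_width']); save(f,'w7.png',k=1.2); totes(f,.08,.094)
P=cloud(f); m=(P[...,2]>.049)&(P[...,2]<.06)&(np.hypot(P[...,0]-.45,P[...,1]+.012)<.04)
p=P[m]; 
c,r=cv2.minEnclosingCircle((p[:,:2]*1000).astype(np.float32)); print(c,r,len(p),np.percentile(p[:,2],[5,50,95]))
A=np.c_[p[:,:2]-p[:,:2].mean(0),np.ones(len(p))]; print(np.linalg.lstsq(A,p[:,2],rcond=None)[0])
E
```

```text
[ 0.45129441 -0.011933    0.2219787 ] [-0.08280638  0.35901075 -1.42714892] 0.06993676897752657
blob [351.  15.] 1196 z [0.002 0.044 0.065] rim [0. 0.] [0. 0.] 0.0
   tab 42 [470.7 189.1] [10.8  3. ] 4.6 0.0673
blob [253. 188.] 11318 z [0.041 0.062 0.107] rim [450.  -12.5] [181.6 109.6] 9.2
   tab 6029 [449.8 -11.7] [181.7 116.4] 8.7 0.2233
(448.6117858886719, -10.971831321716309) 30.119400024414062 860 [0.04908853 0.04992    0.05554571]
[-0.00166147 -0.00267709  0.05099145]
```

View pics/w7.png

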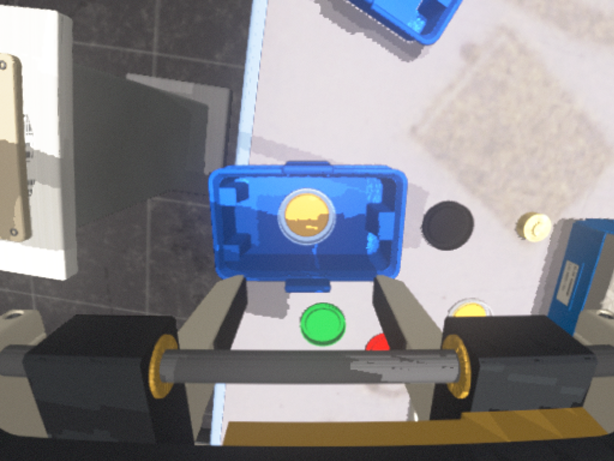

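The dish lies flat and centred at (307,216), and the middle tote stays level at (450,-12), yaw 9.2°. Its two bosses (233,192 and 235,245) sit over the base's single-boss end. Now tote B's tab at about (455,197), θ = 159°.

```bash
python3 go.py .455 .1975 .12 159
```

```text
t 14.77 pos [ 0.45   -0.0118  0.2195] th 99.29 -> cm [20.58  3.85  9.95] spin -59.71 rows~ 9
```

Request:
apply_moves:
  rows: [4, 1, 0, -7, 8, 1.5, 0, -14, 12, 2, 2, -21, 16, 3, 4, -28, 20.6, 3.9, 6, -35, 20.6, 3.9, 8, -42, 20.6, 3.9, 10, -49, 20.6, 3.9, 10, -56, 20.6, 3.9, 10, -60, 20.6, 3.9, 10, -60, 20.6, 3.9, 10, -60, 20.6, 3.9, 10, -60]
  jaw: -0.4
  grip_force: 45

```text
t: 15.77
eef_pos: [0.454, 0.1977, 0.1178]
orientation: [[-0.934, 0.356, -0.001], [0.356, 0.934, -0.0], [0.001, -0.001, -1.0]]
wrist_force: [0.3, 0.4, 0.4]
grip_width: 0.0278
grasp_force: 0.0
```

```bash
python3 - <<'E'
from m import *
f=grab('wrist'); s=f['s'];print(s['eef_pos']); save(f,'w8.png',k=1.2); totes(f); totes(grab('scene'))
E
python3 go.py .455 .1975 .0515 159
```

```text
[0.4540053  0.19766659 0.11782518]
blob [319. 194.] 13590 z [0.002 0.016 0.067] rim [473.7 249.3] [110.8 178.3] 69.1
   tab 480 [445.7 210.6] [27.  65.7] 42.0 0.2151
blob [ 73. 232.] 6858 z [0.006 0.059 0.106] rim [408.2  27.5] [121.1  33.6] 20.3
   tab 3638 [428.3  77.1] [162.2 103.2] 71.2 0.2153
blob [ 77. 343.] 1611 z [0.043 0.063 0.227] rim [516.3 -37.8] [51.5 34. ] 59.1
   tab 1028 [484.5  65.3] [ 58.3 244.1] 20.3 0.2365
blob [292. 210.] 2028 z [0.002 0.061 0.106] rim [439.9  -9.3] [165.9 108.2] 8.8
   tab 1106 [438.9  29.9] [179.4 202.3] 10.3 0.2455
blob [212. 280.] 3415 z [-0.002  0.004  0.065] rim [472.8 250.6] [116.  181.9] 69.2
   tab 123 [472.1 250.6] [118.2  40.7] 68.7 0.0681
t 15.87 pos [0.4545 0.1978 0.1185] th 159.17 -> cm [-0.06 -0.01  6.7 ] spin 0.17 rows~ 2
```

View pics/w8.png

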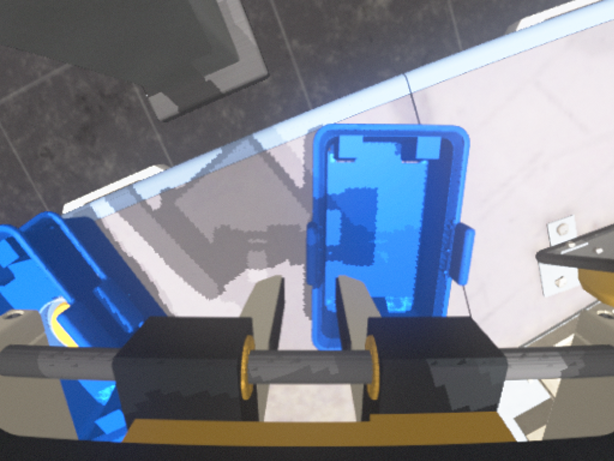

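Tote B's two bosses are at the robot end (345,148 and 428,148), so its yaw is 159°. The fingers straddle its tab at (313,255). I descend, pinch and lift.

Request:
apply_moves:
  rows: [0, 0, 4, 0, 0, 0, 6.7, 0, 0, 0, 6.7, 0, 0, 0, 6.7, 0, 0, 0, 6.7, 0]

```text
t: 16.28
eef_pos: [0.4554, 0.1981, 0.0532]
orientation: [[-0.935, 0.354, 0.001], [0.354, 0.935, 0.0], [-0.001, 0.001, -1.0]]
wrist_force: [0.2, 0.8, -0.2]
grip_width: 0.0278
grasp_force: 0.0
```

Request:
apply_moves:
  rows: [0, 0, 0, 0, 0, 0, 0, 0, 0, 0, 0, 0, 0, 0, 0, 0, 0, 0, 0, 0]
  jaw: -1
  grip_force: 45

```text
t: 16.7
eef_pos: [0.4555, 0.1983, 0.0528]
orientation: [[-0.935, 0.354, 0.002], [0.354, 0.935, 0.001], [-0.002, 0.001, -1.0]]
wrist_force: [-0.5, 0.3, 6.2]
grip_width: 0.0078
grasp_force: 45.0
```

Request:
apply_moves:
  rows: [0, 0, -1, 0, 0, 0, -3, 0, 0, 0, -6, 0, 0, 0, -10, 0, 0, 0, -14, 0, 0, 0, -18, 0, 0, 0, -18, 0, 0, 0, -18, 0, 0, 0, -18, 0]

```text
t: 17.45
eef_pos: [0.4541, 0.1978, 0.2312]
orientation: [[-0.935, 0.354, -0.001], [0.354, 0.935, -0.0], [0.0, -0.0, -1.0]]
wrist_force: [0.1, -0.5, -2.9]
grip_width: 0.0075
grasp_force: 45.0
```

```bash
python3 - <<'E'
from hand import *
f=grab('wrist'); print(f['s']['eef_pos'],f['s']['torque']); hand(f,f['s']['eef_pos'][2]-.052)
c=np.array([450,-12.3]); t=np.radians(9.1); R=np.array([[np.cos(t),np.sin(t)],[np.sin(t),-np.cos(t)]])
print(c-R@[-.5,55.5])
E
python3 go.py .442 .0425 .23 9.1
```

```text
[0.454136   0.19779335 0.23123534] [-0.01954621 -0.13469925  0.02316724]
rim in tool [ 1.3 54. ] [181.4 114.1] 1.1
far end x 0.09134202876438706 ymax 0.10979038036825711
[441.71593417  42.58054531]
t 17.5 pos [0.4535 0.1976 0.23  ] th 159.29 -> cm [ -4.4  -14.91   0.02] spin 150.19 rows~ 21
```

Request:
apply_moves:
  rows: [0, 0, 0, 3, 0, -1, 0, 8, 0, -2, 0, 14, -1, -3, 0, 20, -1, -4, 0, 26, -1, -5, 0, 32, -2, -6, 0, 38, -2, -7, 0, 44, -2, -8, 0, 50, -3, -9, 0, 56, -3, -10, 0, 62, -3, -11, 0, 68, -4, -12, 0, 74, -4, -13, 0, 80, -4, -14, 0, 86, -4.4, -15, 0, 92, -4.4, -15, 0, 97, -4.4, -15, 0, 100, -4.4, -15, 0, 100, -4.4, -15, 0, 100]

```text
t: 19.17
eef_pos: [0.4416, 0.042, 0.2298]
orientation: [[0.509, 0.861, -0.003], [0.861, -0.509, 0.0], [-0.002, -0.003, -1.0]]
wrist_force: [0.2, -0.7, -0.8]
grip_width: 0.0074
grasp_force: 45.0
```

```bash
python3 go.py .4405 .0423 .23 9.1
```

```text
t 19.17 pos [0.4416 0.042  0.2298] th 59.39 -> cm [-0.03 -0.1  -0.02] spin 50.29 rows~ 8
```

Request:
apply_moves:
  rows: [0, -0.1, 0, 3, 0, -0.1, 0, 8, 0, -0.1, 0, 14, 0, -0.1, 0, 20, 0, -0.1, 0, 26, 0, -0.1, 0, 32, 0, -0.1, 0, 38, 0, -0.1, 0, 44, 0, -0.1, 0, 48, 0, -0.1, 0, 50.3, 0, -0.1, 0, 50.3, 0, -0.1, 0, 50.3, 0, -0.1, 0, 50.3, 0, -0.1, 0, 50.3]

```text
t: 20.33
eef_pos: [0.4416, 0.0426, 0.2314]
orientation: [[0.987, 0.158, -0.0], [0.158, -0.987, 0.0], [-0.0, -0.0, -1.0]]
wrist_force: [0.3, -0.3, -1.5]
grip_width: 0.0077
grasp_force: 45.0
```

```bash
python3 - <<'E'
from hand import *
f=grab('wrist'); print(f['s']['eef_pos'],f['s']['torque'],f['s']['grip_width']); hand(f,f['s']['eef_pos'][2]-.0528)
save(f,'w9.png',k=1.2)
g=grab('side'); totes(g,.085,.092)
E
python3 go.py .4405 .0423 .145 9.1
```

```text
[0.44163884 0.042639   0.23138269] [ 4.66128019e-02 -2.84469226e-02 -8.36886924e-05] 0.007742579340680964
rim in tool [ 1.6 54.2] [180.5 113.6] 0.4
far end x 0.09165346445717486 ymax 0.1096151393405085
blob [197. 144.] 2278 z [0.183 0.21  0.241] rim [0. 0.] [0. 0.] 0.0
   tab 2278 [450.6 -16.7] [179.5 117.8] 8.8 0.2435
blob [201. 203.] 3315 z [0.003 0.061 0.103] rim [449.6 -15.2] [179.5 120.8] 8.8
   tab 1818 [449.5 -16.6] [182.3 122.7] 11.0 0.1068
t 20.43 pos [0.4417 0.0426 0.2315] th 9.05 -> cm [-0.12  0.01  8.65] spin -0.05 rows~ 3
```

View pics/w9.png

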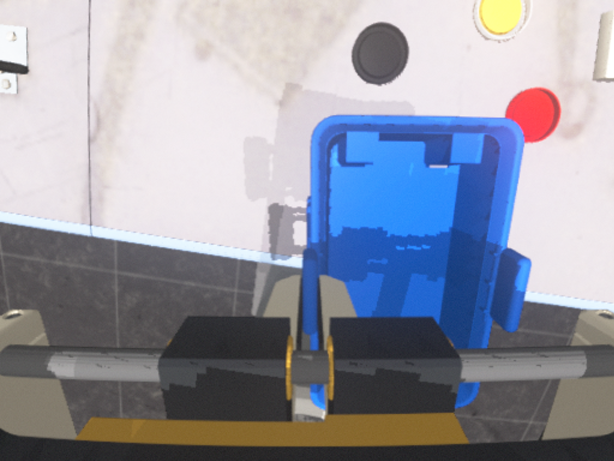

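B's two bosses (362,148 and 465,148) are at the far end, over the middle tote's single boss. I descend with a -1.5 mm x correction.

Request:
apply_moves:
  rows: [-0.15, 0, 3, 0, -0.15, 0, 5.5, 0, -0.15, 0, 7.3, 0, -0.15, 0, 8.2, 0, -0.15, 0, 8.6, 0, -0.15, 0, 8.9, 0, -0.15, 0, 9.2, 0, -0.15, 0, 9.2, 0, -0.15, 0, 9.2, 0]

```text
t: 21.18
eef_pos: [0.441, 0.0423, 0.1406]
orientation: [[0.988, 0.156, 0.002], [0.156, -0.988, -0.0], [0.001, 0.0, -1.0]]
wrist_force: [0.5, -0.2, -0.9]
grip_width: 0.0074
grasp_force: 45.0
```

Request:
apply_moves:
  rows: [0, 0, 0.2, 0, 0, 0, 0.4, 0, 0, 0, 0.5, 0, 0, 0, 0.6, 0, 0, 0, 0.6, 0, 0, 0, 0.6, 0]

```text
t: 21.68
eef_pos: [0.4402, 0.0423, 0.1336]
orientation: [[0.988, 0.156, -0.0], [0.156, -0.988, -0.0], [-0.0, -0.0, -1.0]]
wrist_force: [0.2, 0.0, -2.1]
grip_width: 0.0076
grasp_force: 45.0
```

Contact is expected at 0.1328. I lower about 1 mm more, then check.

Request:
apply_moves:
  rows: [0, 0, 0.05, 0, 0, 0, 0.1, 0, 0, 0, 0.1, 0, 0, 0, 0.1, 0]

```text
t: 22.02
eef_pos: [0.4404, 0.0425, 0.133]
orientation: [[0.988, 0.156, 0.0], [0.156, -0.988, 0.0], [0.0, -0.0, -1.0]]
wrist_force: [-1.5, 1.2, 3.1]
grip_width: 0.008
grasp_force: 45.0
```

```bash
python3 - <<'E'
from m import *
s=monitor.observe(); print(s['eef_pos'],s['wrist_force'],s['torque'])
g=grab('side'); totes(g,.118,.132)
E
```

```text
[0.44042224 0.04247293 0.13295707] [-1.4922442   1.15510091  3.07159563] [ 0.30597501  0.2494474  -0.04029143]
blob [200. 196.] 4378 z [0.004 0.088 0.142] rim [448.9 -16. ] [179.  118.7] 7.5
   tab 3106 [449.2 -16.8] [179.8 120.5] 9.7 0.1483
```

Contact came at 0.133, so it is seated, with the tab tops at 0.147. I release, rise and look.

Request:
apply_moves:
  rows: [0, 0, 0, 0, 0, 0, 0, 0, 0, 0, 0, 0, 0, 0, -2, 0, 0, 0, -5, 0, 0, 0, -9, 0, 0, 0, -13, 0, 0, 0, -13, 0, 0, 0, -13, 0]
  jaw: -0.3

```text
t: 22.82
eef_pos: [0.4421, 0.0422, 0.2657]
orientation: [[0.988, 0.156, 0.006], [0.156, -0.988, -0.0], [0.006, 0.001, -1.0]]
wrist_force: [0.7, 0.1, -0.6]
grip_width: 0.0326
grasp_force: 0.0
```

```bash
python3 - <<'E'
from dish import *
f=grab('wrist'); print(f['s']['eef_pos'],f['s']['wrist_force']); totes(f,.12,.133)
g=grab('side'); save(g,'s5.png',(120,110,330,250),3.6); totes(g,.12,.133)
ring(g,(.686,-.126)); ring(grab('scene'),(.686,-.126)); ring(f,(.686,-.126))
E
python3 go.py .687 -.126 .16 180; python3 go.py .687 -.126 .16 130
```

```text
[0.44208945 0.04217931 0.26571233] [ 0.66457024  0.06781544 -0.63274581]
blob [306. 180.] 13418 z [0.081 0.084 0.147] rim [449.8 -11.4] [181.2 111.9] 9.0
   tab 13392 [449.8 -11.5] [180.9 116.4] 8.7 0.2755
blob [200. 195.] 4427 z [0.004 0.089 0.142] rim [449.2 -15.7] [181.9 119.5] 10.2
   tab 3165 [449.4 -15.9] [179.8 121.5] 7.8 0.1474
dish ring 89 [ 685.2 -127.9] 34.1 0.0132
dish ring 62 [ 686.  -127.5] 31.9 0.014
dish ring 304 [ 687.3 -125.8] 30.6 0.0134
t 22.97 pos [0.4396 0.0423 0.261 ] th 8.98 -> cm [21.83 20.49 10.05] spin -171.02 rows~ 24
t 22.97 pos [0.4396 0.0423 0.261 ] th 8.98 -> cm [21.83 20.49 10.05] spin -121.02 rows~ 17
```

View pics/s5.png

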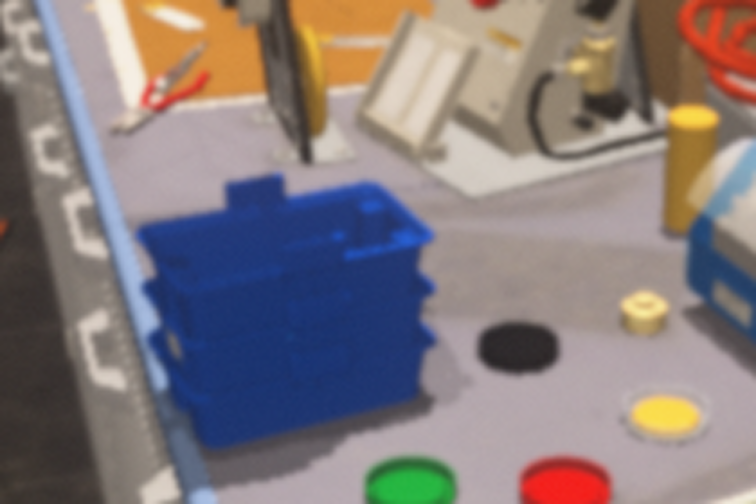

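The side crop shows three evenly spaced level rims, so the stack is good. The last dish D2 is at (687,-126): crop (665,413), clear with an amber drop. I approach it with θ = 180° to stay clear of the bin.

Request:
apply_moves:
  rows: [2, 2, 0, -7, 4, 4, 0, -14, 7, 7, 0, -21, 10, 9, 0, -28, 13, 12, 0, -35, 16, 15, 0, -42, 19, 18, 0, -49, 21.8, 20.5, 2, -56, 21.8, 20.5, 4, -63, 21.8, 20.5, 6, -70, 21.8, 20.5, 7, -77, 21.8, 20.5, 7, -84, 21.8, 20.5, 7, -91, 21.8, 20.5, 7, -98, 21.8, 20.5, 7, -105, 21.8, 20.5, 7, -112, 21.8, 20.5, 7, -119, 21.8, 20.5, 7, -126, 21.8, 20.5, 7, -130, 21.8, 20.5, 7, -130]
  jaw: 0.7
  grip_force: 10

```text
t: 24.63
eef_pos: [0.6864, -0.1258, 0.1899]
orientation: [[-0.757, 0.654, -0.004], [0.654, 0.757, 0.001], [0.003, -0.002, -1.0]]
wrist_force: [0.2, 0.5, 0.4]
grip_width: 0.0794
grasp_force: 0.0
```

```bash
python3 go.py .687 -.126 .14 180
```

```text
t 24.63 pos [ 0.6864 -0.1258  0.1899] th 139.18 -> cm [-0.07  0.04  4.99] spin -40.82 rows~ 6
```

Request:
apply_moves:
  rows: [0, 0, 0, -7, 0, 0, 0, -14, 0, 0, 0, -21, 0, 0, 1, -28, 0, 0, 2, -35, 0, 0, 4, -40.8, 0, 0, 5, -40.8, 0, 0, 5, -40.8, 0, 0, 5, -40.8, 0, 0, 5, -40.8]

```text
t: 25.47
eef_pos: [0.6878, -0.1262, 0.1431]
orientation: [[-1.0, 0.007, 0.0], [0.007, 1.0, -0.0], [-0.0, -0.0, -1.0]]
wrist_force: [0.3, -0.3, -0.4]
grip_width: 0.0791
grasp_force: 0.0
```

```bash
python3 - <<'E'
from dish import *
f=grab('wrist'); print(f['s']['eef_pos']); ring(f,(.687,-.126)); save(f,'w10.png',k=1.2)
E
python3 go.py .6875 -.126 .004 180
```

```text
[ 0.6878248  -0.12615318  0.14314114]
dish ring 326 [ 687.6 -126.3] 30.1 0.0133
t 25.52 pos [ 0.6882 -0.1263  0.1438] th 179.65 -> cm [ 0.09  0.03 13.98] spin -0.35 rows~ 4
```

View pics/w10.png

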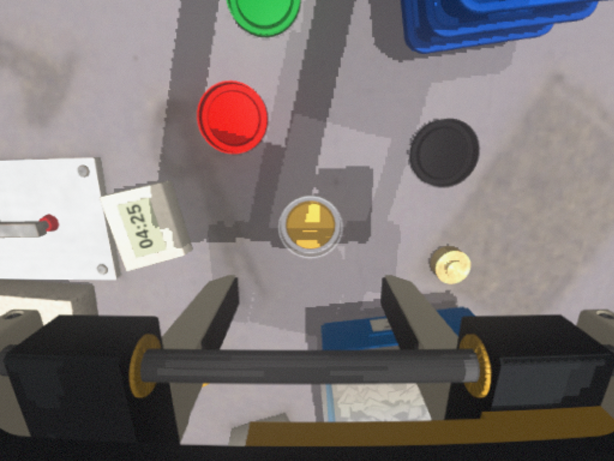

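The dish is at (310,226) with a clear ring, radius 30 mm, centred at (687.6,-126.3). I grasp it.

Request:
apply_moves:
  rows: [0.05, 0, 4, 0, 0.05, 0, 8, 0, 0.05, 0, 11, 0, 0.05, 0, 13, 0, 0.05, 0, 13.6, 0, 0.05, 0, 13.6, 0, 0.05, 0, 13.6, 0]

```text
t: 26.1
eef_pos: [0.6884, -0.1264, 0.0086]
orientation: [[-1.0, 0.004, 0.002], [0.004, 1.0, -0.001], [-0.002, -0.001, -1.0]]
wrist_force: [0.5, 0.7, -0.3]
grip_width: 0.0789
grasp_force: 0.0
```

Request:
apply_moves:
  rows: [0, 0, 0, 0, 0, 0, 0, 0, 0, 0, 0, 0, 0, 0, 0, 0, 0, 0, 0, 0, 0, 0, 0, 0]
  jaw: -1
  grip_force: 10

```text
t: 26.6
eef_pos: [0.6883, -0.1263, 0.0084]
orientation: [[-1.0, 0.004, 0.002], [0.004, 1.0, -0.001], [-0.002, -0.001, -1.0]]
wrist_force: [-0.6, 0.6, 5.6]
grip_width: 0.0585
grasp_force: 10.0
```

Request:
apply_moves:
  rows: [0, 0, -1, 0, 0, 0, -3, 0, 0, 0, -6, 0, 0, 0, -10, 0, 0, 0, -14, 0, 0, 0, -18, 0, 0, 0, -21, 0, 0, 0, -21, 0, 0, 0, -21, 0]

```text
t: 27.35
eef_pos: [0.6887, -0.1265, 0.221]
orientation: [[-1.0, 0.004, 0.006], [0.004, 1.0, -0.002], [-0.006, -0.002, -1.0]]
wrist_force: [0.6, -0.8, -0.7]
grip_width: 0.0585
grasp_force: 10.0
```

```bash
python3 go.py .450 -.012 .2 99
```

```text
t 27.35 pos [ 0.6887 -0.1265  0.221 ] th 179.79 -> cm [23.93 11.36  1.93] spin 80.79 rows~ 12
```

Request:
apply_moves:
  rows: [1, 0.5, 0, 3, 3, 1.5, 0, 9, 5, 2.5, 0, 15, 7, 3.5, 0, 21, 9, 4.5, 0, 27, 11, 5.5, 0, 33, 13, 6.5, 0, 39, 15, 7.5, 0, 45, 17, 8.5, 0, 51, 19, 9.5, 0, 57, 21, 10, 0, 63, 22.5, 10.8, 0, 69, 23.5, 11.2, 0, 75, 23.9, 11.4, 0, 79, 23.9, 11.4, 0.5, 80.8, 23.9, 11.4, 1, 80.8, 23.9, 11.4, 1.9, 80.8, 23.9, 11.4, 1.9, 80.8, 23.9, 11.4, 1.9, 80.8]

```text
t: 28.93
eef_pos: [0.4477, -0.0112, 0.1961]
orientation: [[-0.157, 0.988, -0.003], [0.988, 0.157, 0.0], [0.001, -0.003, -1.0]]
wrist_force: [-0.1, -1.2, -0.4]
grip_width: 0.0586
grasp_force: 10.0
```

```bash
python3 - <<'E'
from m import *
f=grab('wrist'); print(f['s']['eef_pos'],f['s']['grip_width']); save(f,'w11.png',k=1.2)
E
python3 go.py .450 -.012 .0985 99
```

```text
[ 0.44767178 -0.01116527  0.19605627] 0.05858063010022909
t 28.98 pos [ 0.4481 -0.0112  0.1968] th 99.02 -> cm [-0.11  0.19  9.83] spin 0.02 rows~ 3
```

View pics/w11.png

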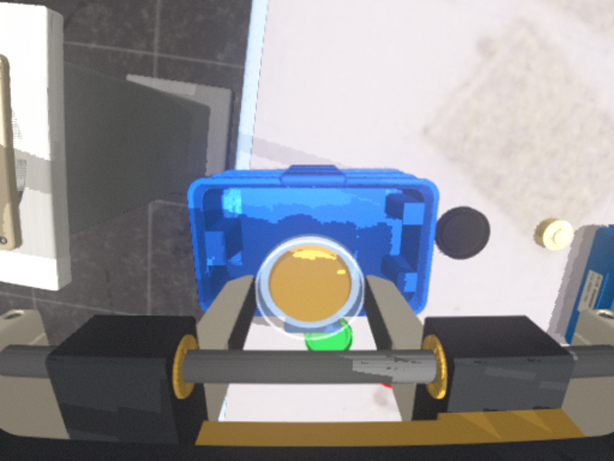

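The dish is held level (310,285) over the top tote, which has two bosses at its far end. I lower it.

Request:
apply_moves:
  rows: [-0.1, 0.1, 3, 0, -0.1, 0.1, 6, 0, -0.1, 0.1, 8, 0, -0.1, 0.1, 9, 0, -0.1, 0.1, 9.6, 0, -0.1, 0.1, 9.9, 0, -0.1, 0.1, 9.9, 0, -0.1, 0.1, 9.9, 0, -0.1, 0.1, 9.9, 0]

```text
t: 29.73
eef_pos: [0.4508, -0.0122, 0.1001]
orientation: [[-0.156, 0.988, 0.002], [0.988, 0.156, -0.0], [-0.001, 0.002, -1.0]]
wrist_force: [-0.3, -0.9, -1.0]
grip_width: 0.0588
grasp_force: 10.0
```

Request:
apply_moves:
  rows: [0, 0, 0.2, 0, 0, 0, 0.4, 0, 0, 0, 0.6, 0, 0, 0, 0.7, 0, 0, 0, 0.7, 0, 0, 0, 0.7, 0]

```text
t: 30.23
eef_pos: [0.4495, -0.012, 0.0915]
orientation: [[-0.156, 0.988, -0.0], [0.988, 0.156, 0.0], [0.0, -0.0, -1.0]]
wrist_force: [-0.4, 0.5, -0.4]
grip_width: 0.0586
grasp_force: 10.0
```

Request:
apply_moves:
  rows: [0, 0, 0.05, 0, 0, 0, 0.05, 0, 0, 0, 0.05, 0]

```text
t: 30.48
eef_pos: [0.4497, -0.012, 0.0912]
orientation: [[-0.156, 0.988, 0.0], [0.988, 0.156, 0.0], [0.0, 0.0, -1.0]]
wrist_force: [-0.6, -0.9, -0.1]
grip_width: 0.0587
grasp_force: 10.0
```

Request:
apply_moves:
  rows: [0, 0, 0, 0, 0, 0, 0, 0, 0, 0, 0, 0, 0, 0, -2, 0, 0, 0, -5, 0, 0, 0, -9, 0, 0, 0, -13, 0, 0, 0, -17, 0, 0, 0, -17, 0, 0, 0, -17, 0, 0, 0, -17, 0]
  jaw: 0.5

```text
t: 31.4
eef_pos: [0.4497, -0.012, 0.2608]
orientation: [[-0.156, 0.988, 0.0], [0.988, 0.156, -0.0], [-0.0, 0.0, -1.0]]
wrist_force: [-0.2, -0.3, 0.1]
grip_width: 0.0697
grasp_force: 0.0
```

```bash
python3 - <<'E'
from m import *
f=grab('wrist'); s=f['s'];print(s['t'],s['eef_pos'],s['wrist_force'],s['grip_width']); save(f,'w12.png',k=1.2); totes(f,.12,.133)
P=cloud(f); m=(P[...,2]>.089)&(P[...,2]<.1)&(np.hypot(P[...,0]-.45,P[...,1]+.012)<.04)
p=P[m]; c,r=cv2.minEnclosingCircle((p[:,:2]*1000).astype(np.float32)); print(c,r,len(p),np.percentile(p[:,2],[5,50,95]))
A=np.c_[p[:,:2]-p[:,:2].mean(0),np.ones(len(p))]; print(np.linalg.lstsq(A,p[:,2],rcond=None)[0])
totes(grab('side'),.12,.133)
E
```

```text
31.4 [ 0.44968585 -0.01204507  0.26078503] [-0.22022516 -0.25540528  0.14914452] 0.06973824601894403
blob [258. 187.] 12156 z [0.081 0.102 0.147] rim [449.3 -11.3] [182.2 109.8] 8.7
   tab 12067 [449.2 -11.3] [182.7 117.2] 7.8 0.263
(449.25970458984375, -11.453036308288574) 30.192432403564453 871 [0.08909672 0.08991706 0.09544871]
[-0.00317308 -0.00554112  0.09092732]
blob [200. 195.] 4419 z [0.004 0.089 0.143] rim [449.5 -15.9] [179.1 120.7] 8.3
   tab 3164 [449.2 -16.5] [179.8 122.2] 9.3 0.146
```

View pics/w12.png

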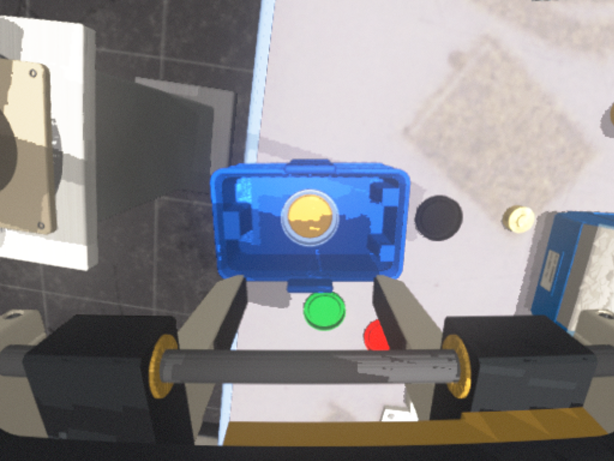

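The dish lies flat and centred (310,216) in the top tote, and the stack is level with the gripper clear. I hand in.

```bash
python3 -c "from plant import ticket; print(ticket.sign_off())"
```

```text
the job is handed in; nothing more can be done
None
```

The job is handed in: the three totes stand level in one stack on the base tote, each turned end for end against the one below, each with one dish flat on its floor, finished at about 31 s.

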